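# Burnish the joint of a repaired stone tablet

## Robot

A 6-joint arm with a two-finger parallel gripper is mounted at the origin on the work surface. World frame = base frame: x ahead of the robot, y to its left, z up, the work surface at z = 0. Lengths are in m, angles in degrees, forces in N, time in s.
With the tool pointing down it reaches from about 0.4 to 0.825 m from the base axis. Payload 7 kg.
Tool frame: the origin (TCP) lies midway between the tips of the shut fingers; the grasp point (between the pads) lies 19 mm behind it; x points along the fingers, z is the direction in which the jaws open and shut, and the axes are right-handed (so a half turn about x gives the same grasp; the last joint's range is limited). The gripper opens to 88 mm and grips with 3 to 60 N. Pads are 19 mm wide; open, the fingers measure 130 mm over their backs; the gripper's body (78 mm by 193 mm) begins 47 mm behind the grasp point.
Start: joints at [-59.009, 20.546, 0.682, 0, -70.136, -16.507], TCP at [0.169, -0.654, 0.227] pointing down, gripper open.
Joint ranges: [-176.03, 176.03], [-82.01, 121.73], [-58.28, 71.71], [-173.87, 95.51], [-174.79, -0.11], [-173.66, 173.66]. Speed limits (degrees/s): [136.94, 136.94, 172.46, 180, 180, 180].

## Interface

Orientations are given as [roll, pitch, yaw] about the fixed x, y, z axes, in that order (R = Rz(yaw) Ry(pitch) Rx(roll)).
In Python, from plant import ctrl gives the robot as it stands. The module is installed in compiled form; this text tells all that it offers.
- The arm moves only by the tool servo_tool, never from a script. Its argument "deltas" is a list of rows, each a list of 3 entries, a list of its own where there are three numbers: the turn, a rotation vector about the tool's x, y, z in degrees, then the shift along the tool's x, y, z in cm, then the finger opening in cm, from 0 to 8.76. A call has 1 to 5 rows; each row is the pose to reach, as a shift and turn from the pose measured when the call began, along the tool's axes at that moment; what a row does not reach only later rows make up. A row lasts 1/10 s, in which the tool goes at most 50 mm and 8.59 degrees, less where a joint would pass 70% of its speed; a pose out of reach is approached as far as the arm can. A call with a gripper value outside its range is refused whole. The fingers move at their own pace and stop on an object; the grip force is fixed at half the most. Time passes only in rows, so rows that repeat a pose let the fingers close. It gives the time, the measured TCP pose, the force and the opening at its end, in the units of the state.
- ctrl.get_obs(): the state, without advancing time (a new reading comes with each control period).
- ctrl.snapshot(name): name is "scene" or "top"; returns a dict with "image" (420x560x3 uint8, red, green, blue), "vertical_fov" (degrees; the focal length in pixels is half the picture's height over the tangent of half this angle, whatever the lens; pixels are square), "cx", "cy" (the principal point, pixels), "rvec" (rotation vector, rad) and "tvec" (3), from world to camera coordinates, as OpenCV has them. Camera axes: x right, y down, z forward; pixel columns grow to the right and rows downward; lengths in m; the calibration is good to about 2 mm. A picture is of the moment at which its call begins. There is no depth.
- ctrl.close_job(): hands the job in, once; it reports no verdict.
The state is a dict: "clock": time; "joint_pos": joint angles; "qvel": joint speeds; "tau": joint torques, N m; "tool_pos": TCP position; "orientation": TCP orientation; "force": force on the tool from outside, world axes, zero at the start; "moment": the same for the moment, N m; "opening": finger opening in m.
Only numpy, scipy, OpenCV 4.12 (cv2) and the standard library are available. Lean on these libraries where they do the work, as an engineer would, in place of code of your own. Each camera call takes 0.05 s, during which the arm holds its last target. There are 200 camera calls.

## Task

Draw the burnisher, of which only the steel shank shows, out of the wooden block, lay it down on the bench clear of the block, and pick it up again by its wooden handle. Holding it by the handle, run its tip slowly (a few centimetres a second) and lightly along the bottom of the recessed brass-lined joint around the inset corner of the stone tablet, from the end of its long leg, round the corner, to the end of its short leg. Then lay the burnisher down flat with its handle on the cork mat and let go, and leave the other things on the bench where they are.

Things in the scene. Friction and masses are not known exactly. Their poses are not given: they have to be found in the camera images.
- burnisher: hand tool 155 mm long, about 80 g: square light-wood handle 90 x 16 x 16 mm, then a round steel shank 9 mm thick, 35 mm long, a 27 mm taper and a 6 mm ball tip. Origin: centre of the handle's underside; tip towards -x, z up. Balances about 20 mm ahead of the handle's middle. Starts lying on the bench in the block's slot, only 60 mm of steel showing at the block's front
- burnisher_mid (a point): centre of the burnisher's wooden handle, 8 mm above its underside; same axes as the burnisher
- burnisher_tip (a point): centre of the 6 mm ball at the burnisher's tip, 107 mm from the handle's centre, on its axis
- block: fixed wooden tool block, 100 deep (x) x 70 wide (y) x 34 mm high, with one slot right through along x, 30 wide and 24 high; its front is -x, towards the robot. On top, 30 mm behind the middle, three small burrs stand to 56 mm height. Origin: centre of its underside
- tablet: fixed white stone slab 120 (x) x 150 (y) mm centred at x -45, top 25 mm high, on a dark board 150 x 180. Origin on the bench, x away from the robot. Joint 14 mm wide, 3 deep, brass floor 22 mm high, open at both ends: long leg along x = -55 from the +y edge (y 75) to the corner (y -20), short leg along y = -20 to the front edge (x -105)
- seam0 (a point): point in the middle of the joint's floor: starting end of the joint (end of the long leg), 13 mm in from the stone's edge; with the ball on the floor its centre is 3 mm above this point
- seam1 (a point): point in the middle of the joint's floor: 27 mm farther along the long leg; with the ball on the floor its centre is 3 mm above this point
- seam2 (a point): point in the middle of the joint's floor: 54 mm along the long leg; with the ball on the floor its centre is 3 mm above this point
- seam3 (a point): point in the middle of the joint's floor: the corner, where the joint turns square towards tablet -x; with the ball on the floor its centre is 3 mm above this point
- seam4 (a point): point in the middle of the joint's floor: 20 mm past the corner on the short leg; with the ball on the floor its centre is 3 mm above this point
- seam5 (a point): point in the middle of the joint's floor: finishing end on the short leg, 40 mm past the corner and 10 mm in from the stone's front edge; with the ball on the floor its centre is 3 mm above this point
- mat: fixed cork mat 210 (x) x 110 (y) x 3 mm; origin: centre of its underside
- disc_big: bystander, to be left alone: round white stone disc, 60 mm across, 16 mm high; origin at the middle of its underside
- disc_small: bystander, to be left alone: round grey stone disc, 44 mm across, 14 mm high; origin at the middle of its underside
- spirit_bottle: bystander, to be left alone: squat glass bottle with a black cap, 84 mm across, 100 mm high; origin at the middle of its underside
- stone_box: bystander, to be left alone: cardboard box 60 x 140 x 35 mm, long side along its y; origin at the middle of its underside
- screwdriver: bystander, to be left alone: screwdriver lying along its x axis, about 200 mm long; origin at the bench, at its middle
- brush: bystander, to be left alone: brush lying along its x axis, about 200 mm long; origin at the bench, at its middle
- pliers: bystander, to be left alone: pliers lying along their x axis, about 155 mm long, black grips; origin at the bench, at its middle

How it is judged:
By the outcome, as a careful person would: the job done as asked, in the order asked, and still so for the second after the job is handed in, with the robot touching nothing.
It also fails if it takes over 69 s, if anything falls off the work surface, if the arm or the gripper's body presses on something with over 40 N, if the wrist force passes 120 N, or if a joint passes its speed limit or range.

## Working session

There is one attempt and no reset: what is moved stays moved. The work goes in short steps, Python scripts to look and compute and a tool call to move; the robot and the scene stay as the last step left them, time stands still between calls to the robot, and variables do not carry over. Pictures are saved under pics/ and viewed, on a budget of 10 in all, crops included, one or two more only if the job needs it, and the job is handed in when it is done.

Besides the shell and the picture viewer there is one more tool, called after "Request:" by a JSON object that holds its "api" and its "payload". servo_tool: Moves the arm, as the interface text tells. Its arguments: {"type":"object","properties":{"deltas":{"type":"array","items":{"type":"array"}}},"required":["deltas"]}

```bash
mkdir -p pics; cat > h.py <<'E'
import numpy as np, cv2
from plant import ctrl
from scipy.spatial.transform import Rotation as R
def snap(cam,name,crop=None,scale=1):
    s=ctrl.snapshot(cam); np.savez(f'{cam}.npz',**{k:s[k] for k in s})
    save(s['image'],name,crop,scale); return s
def save(im,name,crop=None,scale=1):
    im=np.asarray(im)[:,:,::-1]
    if crop: x0,y0,x1,y1=crop; im=im[y0:y1,x0:x1]
    cv2.imwrite('pics/'+name,cv2.resize(im,None,fx=scale,fy=scale,interpolation=cv2.INTER_CUBIC))
def cal(s):
    f=210/np.tan(np.radians(float(s['vertical_fov']))/2)
    return np.array([[f,0,float(s['cx'])],[0,f,float(s['cy'])],[0,0,1]]),cv2.Rodrigues(np.array(s['rvec'],float))[0],np.array(s['tvec'],float).ravel()
def world(s,u,v,z):
    K,Rm,t=cal(s); d=Rm.T@np.linalg.solve(K,[u,v,1]); c=-Rm.T@t
    return c+d*(z-c[2])/d[2]
def proj(s,p):
    K,Rm,t=cal(s); q=K@(Rm@np.array(p,float)+t); return q[:2]/q[2]
E
python3 - <<'E'
from h import *
for c in('top','scene'):
    s=snap(c,c+'0.png',None,1.4); K,Rm,t=cal(s); print(c,K[0,0],K[:2,2],-Rm.T@t, s.keys())
print(ctrl.get_obs())
E
```

```text
top 399.1454000575755 [278.5216437  210.41834306] [0.44114838 0.00824448 1.01220456] dict_keys(['image', 'vertical_fov', 'cx', 'cy', 'rvec', 'tvec'])
scene 402.0926721651581 [280.61046042 212.89611169] [1.4130597  0.20658419 0.55866988] dict_keys(['image', 'vertical_fov', 'cx', 'cy', 'rvec', 'tvec'])
{'clock': 0.1, 'joint_pos': array([-5.90084772e+01,  2.05867227e+01,  6.41024462e-01, -1.33457652e-02,
       -7.01357600e+01, -1.65052600e+01]), 'qvel': array([-0.00585941, -0.13478002,  0.06080543,  0.12815749, -0.04218299,
        0.02939336]), 'tau': array([-5.32762977e-03, -5.84162164e+01,  2.93751061e+01,  7.01568782e+00,
        1.01226254e-02, -6.17470278e-05]), 'tool_pos': array([ 0.16868409, -0.65316211,  0.22575226]), 'orientation': array([  7.7500817 ,  89.91758085, 112.23180082]), 'force': array([ 1.0533221 ,  0.0932707 , -0.42203737]), 'moment': array([-0.01817128, -0.03103256,  0.01825014]), 'opening': 0.08765820268690118}
```

View pics/top0.png

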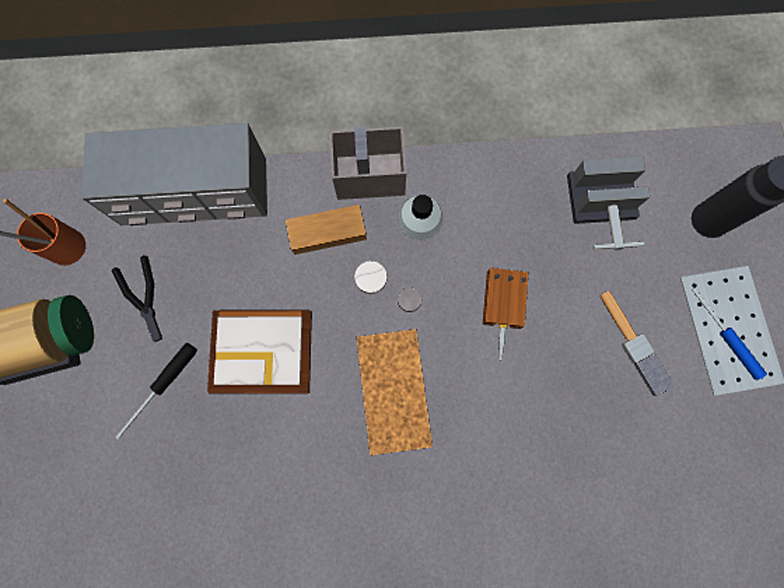

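View pics/scene0.png

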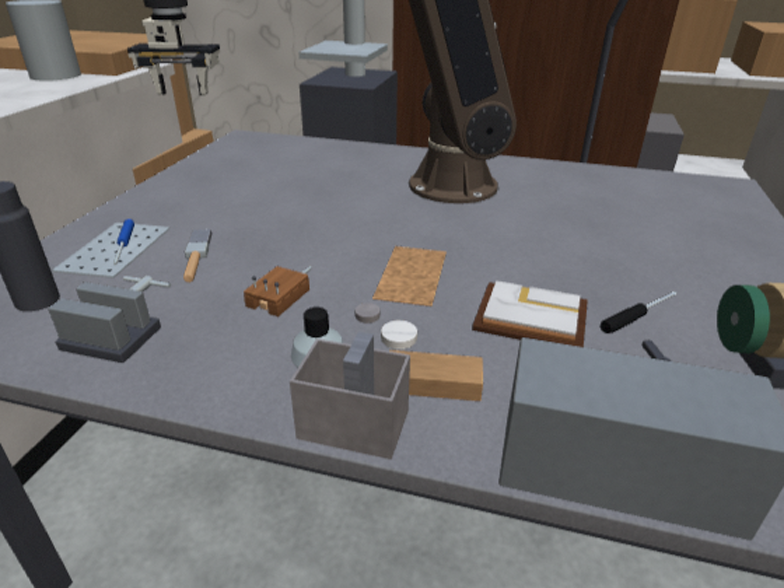

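```bash
python3 - <<'E'
from h import *
s=np.load('top.npz'); im=s['image']
a=im[212:288,145:227]; b=im[186:262,338:384]
c=np.concatenate([a,b],1); save(c,'c1.png',None,6)
E
```

```text
(no output)
```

View pics/c1.png

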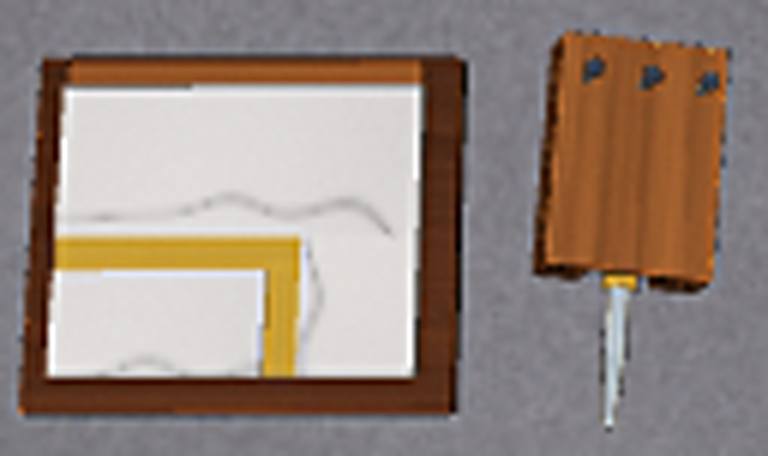

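```bash
cat > m.py <<'E'
from h import *
s=np.load('top.npz')
A=lambda x,y:((x+.5)/6-.5+145,(y+.5)/6-.5+212)
B=lambda x,y:((x-492+.5)/6-.5+338,(y+.5)/6-.5+186)
def fit(L,W):
    L=np.array(L)[:,:2];W=np.array(W)[:,:2];a=L-L.mean(0);b=W-W.mean(0)
    th=np.arctan2((a[:,0]*b[:,1]-a[:,1]*b[:,0]).sum(),(a*b).sum());c,n=np.cos(th),np.sin(th)
    M=np.array([[c,-n],[n,c]]);t=W.mean(0)-M@L.mean(0)
    return M,t,np.degrees(th),(W-(L@M.T+t))*1e3
M,t,th,r=fit([(.015,.075),(.015,-.075),(-.105,-.075),(-.105,.075)],[world(s,*A(*p),.025) for p in[(65,86),(422,86),(416,377),(46,377)]])
print('tablet',t,th,r.round(1))
for i,p in enumerate([(-.055,.062),(-.055,.035),(-.055,.008),(-.055,-.02),(-.075,-.02),(-.095,-.02)]):
    w=M@p+t; u=proj(s,[*w,.022]); print('seam',i,w.round(4),((u-[145,212]+.5)*6-.5).round(0))
M,t,th,r=fit([(.05,.035),(.05,-.035),(-.05,-.035),(-.05,.035)],[world(s,*B(*p),.034) for p in[(565,32),(728,48),(711,279),(546,264)]])
print('block',t,th,r.round(1))
tip=world(s,*B(609,425),.008); ba=world(s,*B(621,289),.008); d=tip-ba; print('tip',tip,'ba',ba,np.linalg.norm(d),np.degrees(np.arctan2(-d[1],-d[0])))
W=[world(s,x/1.4,y/1.4,.003) for x,y in[(357,338),(417,330),(431,446),(370,454)]]
M,t,th,r=fit([(.105,.055),(.105,-.055),(-.105,-.055),(-.105,.055)],W);print('mat',t,th,r.round(1))
for n,x,y in[('disc',370,277),('sm',409,299),('bottle',421,218)]:print(n,world(s,x/1.4,y/1.4,.015))
E
python3 m.py
```

```text
tablet [0.61149972 0.23271542] -3.684280993516696 [[ 0.3 -0.1]
 [-0.   0.6]
 [-0.4 -0.7]
 [ 0.1  0.2]]
seam 0 [0.5606 0.2981] [ 88. 255.]
seam 1 [0.5589 0.2712] [153. 255.]
seam 2 [0.5571 0.2442] [219. 255.]
seam 3 [0.5553 0.2163] [286. 255.]
seam 4 [0.5354 0.2176] [284. 303.]
seam 5 [0.5154 0.2189] [282. 352.]
block [ 0.63239512 -0.21219942] -10.224274702177059 [[-0.8 -0.9]
 [ 0.1  0.3]
 [ 1.2  1.1]
 [-0.5 -0.5]]
tip [ 0.52326681 -0.19344911  0.008     ] ba [ 0.5800914  -0.20468756  0.008     ] 0.057925273563417645 -11.18726574835622
mat [4.80104355e-01 4.23556521e-04] 3.0011946420493594 [[-3.2 -0.4]
 [-1.7 -0.4]
 [ 2.7  1.8]
 [ 2.1 -1. ]]
disc [0.68814157 0.02984582 0.015     ]
sm [ 0.64221817 -0.03858606  0.015     ]
bottle [ 0.79562985 -0.07252878  0.015     ]
```

```bash
cat > g.py <<'E'
from h import *
def Rt(yaw,tilt=0):
    """tool rotation: burnisher +x along yaw, tip dipped by tilt; jaws across; fingers 'down'"""
    c,s=np.cos(np.radians(yaw)),np.sin(np.radians(yaw)); ct,st=np.cos(np.radians(tilt)),np.sin(np.radians(tilt))
    b=np.array([c*ct,s*ct,st]); z=np.array([-s,c,0]); x=-np.cross(b,z)   # x down when tilt=0
    return np.c_[x,np.cross(z,x),z]
def cur():
    o=ctrl.get_obs(); return o,np.array(o['tool_pos']),R.from_euler('xyz',o['orientation'],degrees=True).as_matrix()
def delta(p0,R0,p,Rm):
    return R.from_matrix(R0.T@Rm).as_rotvec(degrees=True).round(2).tolist(),(R0.T@(np.array(p)-p0)*100).round(2).tolist()
E
python3 - <<'E'
from g import *
o,p,R0=cur(); yaw=-10.7; d=np.array([np.cos(np.radians(yaw)),np.sin(np.radians(yaw))])
tip=np.array([.5233,-.1934]); G=tip+.045*d; print('G',G,'C',tip+.11*d)
print(R0.round(3),Rt(yaw).round(3))
print(delta(p,R0,[*G,.10],Rt(yaw)), delta(p,R0,[*G,.003],Rt(yaw)))
E
```

```text
G [ 0.56751758 -0.201755  ] C [ 0.63138741 -0.21382333]
[[-0.001 -0.968 -0.25 ]
 [ 0.001 -0.25   0.968]
 [-1.     0.     0.001]] [[ 0.    -0.983  0.186]
 [-0.     0.186  0.983]
 [-1.    -0.     0.   ]]
([25.18, 0.08, -0.03], [12.61, -49.91, 33.71]) ([25.18, 0.08, -0.03], [22.31, -49.91, 33.7])
```

Request:
{"api": "servo_tool", "payload": {"deltas": [[[25.2,0,0],[0,-49.9,33.7],3.5],[[25.2,0,0],[0,-49.9,33.7],3.5],[[25.2,0,0],[0,-49.9,33.7],3.5],[[25.2,0,0],[0,-49.9,33.7],3.5],[[25.2,0,0],[0,-49.9,33.7],3.5]]}}

```text
clock: 0.6
tool_pos: [0.3308, -0.4697, 0.2262]
orientation: [34.8, 89.9, 114.0]
force: [0.8, -0.6, -0.1]
opening: 0.0531
```

```bash
cat > n.py <<'E'
import sys
from g import *
# n.py x y z yaw tilt
a=[float(v) for v in sys.argv[1:]]
o,p,R0=cur(); print('t',o['clock'],'p',p.round(4),'F',np.round(o['force'],1),'open',round(o['opening'],4)); print(delta(p,R0,a[:3],Rt(a[3],a[4])))
E
python3 n.py .5675 -.2018 .10 -10.7 0
```

```text
t 0.6 p [ 0.3308 -0.4697  0.2262] F [ 0.8 -0.6 -0.1] open 0.0531
([-0.08, 0.09, -0.06], [12.64, -18.25, 30.72])
```

Request:
{"api": "servo_tool", "payload": {"deltas": [[[0,0,0],[6,-18.2,30.7],3.5],[[0,0,0],[6,-18.2,30.7],3.5],[[0,0,0],[6,-18.2,30.7],3.5],[[0,0,0],[6,-18.2,30.7],3.5],[[0,0,0],[6,-18.2,30.7],3.5]]}}

```text
clock: 1.1
tool_pos: [0.4938, -0.2843, 0.1848]
orientation: [36.0, 89.9, 115.3]
force: [0.8, -0.7, 0.1]
opening: 0.0352
```

```bash
python3 n.py .5675 -.2018 .07 -10.7 0
```

```text
t 1.1 p [ 0.4938 -0.2843  0.1848] F [ 0.8 -0.7  0.1] open 0.0352
([-0.08, 0.09, -0.07], [11.49, -5.71, 9.47])
```

Request:
{"api": "servo_tool", "payload": {"deltas": [[[0,0,0],[11.5,-5.7,9.5],3.5],[[0,0,0],[11.5,-5.7,9.5],3.5],[[0,0,0],[11.5,-5.7,9.5],3.5],[[0,0,0],[11.5,-5.7,9.5],3.5],[[0,0,0],[11.5,-5.7,9.5],3.5]]}}

```text
clock: 1.6
tool_pos: [0.5669, -0.2003, 0.0677]
orientation: [78.7, 89.7, 158.0]
force: [-0.2, -0.6, 0.4]
opening: 0.0351
```

```bash
python3 n.py .5675 -.2018 .003 -10.7 0; python3 -c "
from h import *
s=snap('top','a.png',(310,165,410,265),6)"
```

```text
t 1.6 p [ 0.5669 -0.2003  0.0677] F [-0.2 -0.6  0.4] open 0.0351
([0.03, 0.06, -0.3], [6.47, -0.13, -0.14])
```

View pics/a.png

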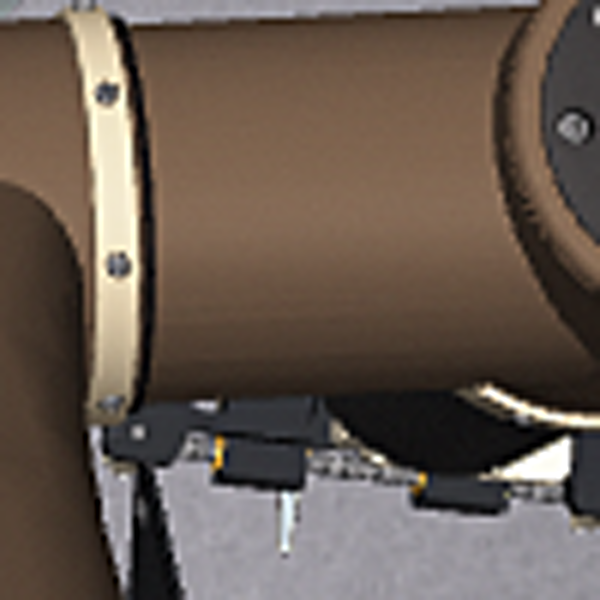

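Request:
{"api": "servo_tool", "payload": {"deltas": [[[0,0,0],[3,-0.1,-0.1],3.5],[[0,0,0],[5,-0.1,-0.1],3.5],[[0,0,0],[6.4,-0.1,-0.1],3.5],[[0,0,0],[6.4,-0.1,-0.1],3.5],[[0,0,0],[6.4,-0.1,-0.1],3.5]]}}

```text
clock: 2.15
tool_pos: [0.5681, -0.203, 0.0065]
orientation: [59.8, 89.9, 139.1]
force: [0.0, 0.2, 1.1]
opening: 0.0352
```

Request:
{"api": "servo_tool", "payload": {"deltas": [[[0,0,0],[0,0,0],0],[[0,0,0],[0,0,0],0],[[0,0,0],[0,0,0],0],[[0,0,0],[0,0,0],0],[[0,0,0],[0,0,0],0]]}}

```text
clock: 2.65
tool_pos: [0.5684, -0.203, 0.0069]
orientation: [50.6, 89.9, 129.9]
force: [-0.7, 1.0, 2.5]
opening: 0.0076
```

```bash
python3 n.py .430 -.1760 .004 -10.7 0; python3 -c "
from h import *
s=snap('scene','b.png',(150,140,290,260),5)"
```

```text
t 2.65 p [ 0.5684 -0.203   0.0069] F [-0.7  1.   2.5] open 0.0076
([-0.02, 0.06, -0.07], [0.3, 14.1, 0.07])
```

View pics/b.png

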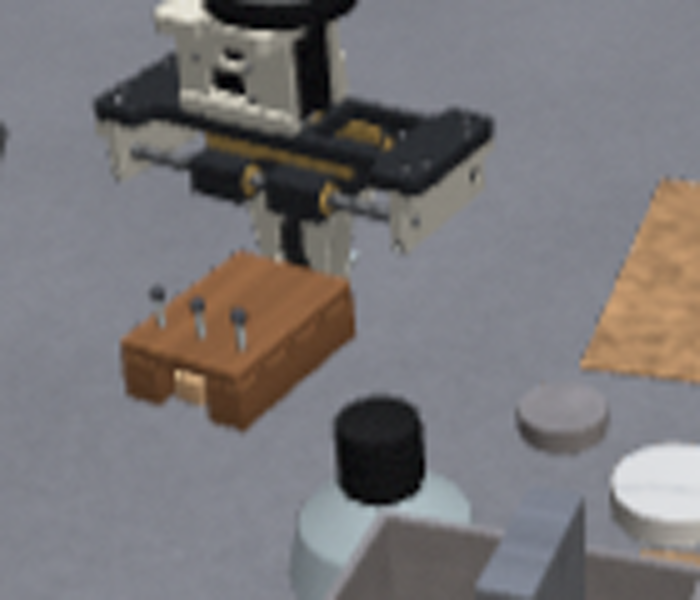

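Request:
{"api": "servo_tool", "payload": {"deltas": [[[0,0,0],[0,0,0],2.5],[[0,0,0],[0,0,0],2.5],[[0,0,0],[0.4,0,0],2.5],[[0,0,0],[0.4,0,0],2.5],[[0,0,0],[0.4,0,0],2.5]]}}

```text
clock: 3.2
tool_pos: [0.5681, -0.2029, 0.0025]
orientation: [65.2, 89.9, 144.5]
force: [-0.4, 0.1, 0.3]
opening: 0.0247
```

Request:
{"api": "servo_tool", "payload": {"deltas": [[[0,0,0],[0,0,0],0],[[0,0,0],[0,0,0],0],[[0,0,0],[0,0,0],0],[[0,0,0],[0,0,0],0],[[0,0,0],[0,0,0],0]]}}

```text
clock: 3.7
tool_pos: [0.5681, -0.2029, 0.0024]
orientation: [64.3, 89.9, 143.6]
force: [0.7, -0.1, -0.8]
opening: 0.0076
```

```bash
python3 n.py .430 -.1760 .004 -10.7 0
```

```text
t 3.7 p [ 0.5681 -0.2029  0.0024] F [ 0.7 -0.1 -0.8] open 0.0076
([-0.02, 0.06, -0.12], [-0.13, 14.07, 0.08])
```

Request:
{"api": "servo_tool", "payload": {"deltas": [[[0,0,0],[-0.1,1,0],0],[[0,0,0],[-0.1,2.5,0],0],[[0,0,0],[-0.1,4,0],0],[[0,0,0],[-0.1,5.5,0],0],[[0,0,0],[-0.1,7,0],0]]}}

```text
clock: 4.2
tool_pos: [0.4979, -0.1897, 0.0036]
orientation: [67.1, 89.8, 146.4]
force: [-0.0, 0.9, -0.9]
opening: 0.0078
```

Request:
{"api": "servo_tool", "payload": {"deltas": [[[0,0,0],[0,2,0],0],[[0,0,0],[0,4,0],0],[[0,0,0],[0,6,0],0],[[0,0,0],[0,7.3,0],0],[[0,0,0],[0,7.3,0],0]]}}

```text
clock: 4.7
tool_pos: [0.424, -0.1759, 0.0039]
orientation: [71.8, 89.8, 151.1]
force: [2.1, -0.5, -0.9]
opening: 0.0079
```

```bash
python3 n.py .430 -.1760 .004 -10.7 0; python3 -c "
from h import *
s=snap('scene','d.png',(150,140,290,260),5)"
```

```text
t 4.7 p [ 0.424  -0.1759  0.0039] F [ 2.1 -0.5 -0.9] open 0.0079
([-0.04, 0.06, -0.19], [-0.01, -0.59, 0.1])
```

View pics/d.png

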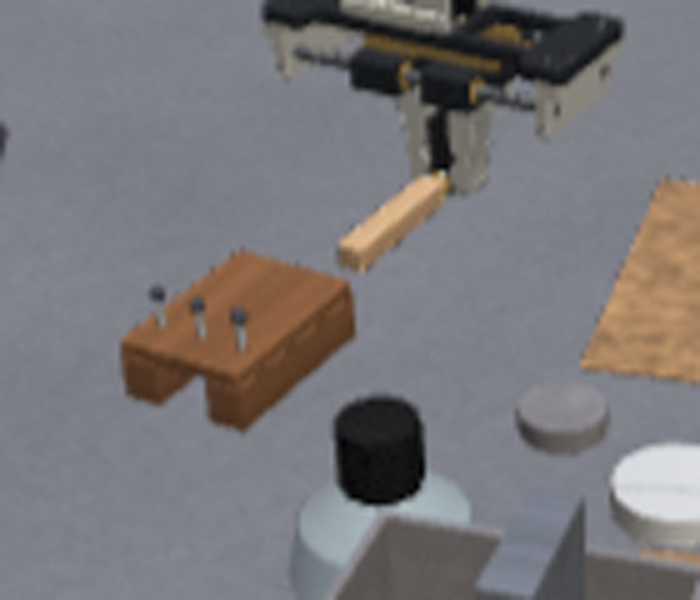

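Request:
{"api": "servo_tool", "payload": {"deltas": [[[0,0,0],[0.15,0,0],0],[[0,0,0],[0.15,0,0],0.5],[[0,0,0],[0.15,0,0],4],[[0,0,0],[0.15,0,0],4],[[0,0,0],[0.15,0,0],4]]}}

```text
clock: 5.25
tool_pos: [0.4259, -0.1761, 0.0026]
orientation: [63.3, 89.9, 142.6]
force: [0.2, 0.9, 0.2]
opening: 0.0265
```

Request:
{"api": "servo_tool", "payload": {"deltas": [[[0,0,0],[-3,0,0],4],[[0,0,0],[-4,0,0],4],[[0,0,0],[-4,-4,0],4],[[0,0,0],[-4,-6.5,0],4],[[0,0,0],[-4,-6.5,0],4]]}}

```text
clock: 5.75
tool_pos: [0.4934, -0.1887, 0.0427]
orientation: [-35.2, 89.9, 44.1]
force: [-0.6, 0.3, -0.0]
opening: 0.0402
```

```bash
python3 n.py .488 -.188 .003 -10.7 0; python3 -c "
from h import *
s=snap('scene','e.png',(150,110,310,230),5)"
```

```text
t 5.75 p [ 0.4934 -0.1887  0.0427] F [-0.6  0.3 -0. ] open 0.0402
([0.01, 0.05, 0.04], [3.97, 0.55, -0.04])
```

View pics/e.png

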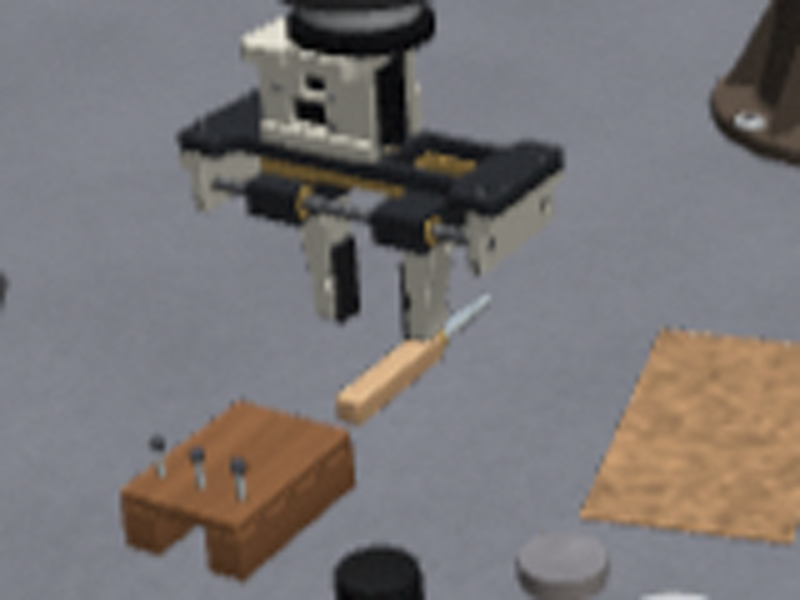

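```bash
python3 -c "
from h import *
s=np.load('scene.npz')
for n,x,y,z in[('rear',350,408,.008),('front',441,344,.008),('tip',490,296,.008)]: print(n,world(s,150+x/5,110+y/5,z))
"
```

```text
rear [ 0.53048592 -0.19473314  0.008     ]
front [ 0.44664502 -0.17249996  0.008     ]
tip [ 0.38040003 -0.16523295  0.008     ]
```

Request:
{"api": "servo_tool", "payload": {"deltas": [[[0,0,0],[2,0.5,0],4],[[0,0,0],[3.5,0.5,0],4],[[0,0,0],[4,0.5,0],4],[[0,0,0],[4,0.5,0],4],[[0,0,0],[4,0.5,0],2.5]]}}

```text
clock: 6.3
tool_pos: [0.4861, -0.1874, 0.0026]
orientation: [50.7, 89.9, 130.0]
force: [0.1, -0.9, -0.3]
opening: 0.0362
```

Request:
{"api": "servo_tool", "payload": {"deltas": [[[0,0,0],[0,0,0],1.9],[[0,0,0],[0,0,0],0],[[0,0,0],[0,0,0],0],[[0,0,0],[0,0,0],0],[[0,0,0],[0,0,0],0]]}}

```text
clock: 6.8
tool_pos: [0.4865, -0.1874, 0.0031]
orientation: [25.8, 89.9, 105.1]
force: [-0.8, 1.8, 5.7]
opening: 0.0157
```

Request:
{"api": "servo_tool", "payload": {"deltas": [[[0,0,0],[-2,0,0],0],[[0,0,0],[-6,0,0],0],[[0,0,0],[-10,0,0],0],[[0,0,0],[-14,0,0],0],[[0,0,0],[-14,0,0],0]]}}

```text
clock: 7.3
tool_pos: [0.4898, -0.188, 0.1487]
orientation: [-80.3, 89.5, -0.9]
force: [0.4, -0.7, -1.0]
opening: 0.0162
```

```bash
python3 - <<'E'
from g import *
o,p,R0=cur(); print(o['clock'],p,o['force'],o['opening'],o['joint_pos'])
yaw,tilt=38,40; Rm=Rt(yaw,tilt); b=-Rm[:,1]
seam0=np.array([.5606,.2981,.022])
# tip relative to TCP, tool frame (nominal): along tool +y 107mm, back along -x by ~5.5mm
loc=np.array([-.0055,.107,0])
for h in (.06,.003): 
    P=seam0+[0,0,h]-Rm@loc; print('TCP',P,delta(p,R0,P,Rm))
snap('scene','f.png',(130,60,330,210),4)
E
```

```text
7.3 [ 0.48981385 -0.18804899  0.14870383] [ 0.43118795 -0.65894501 -0.9832556 ] 0.01617765375525601 [ 4.49005526e-01  9.97402917e+00 -2.48315922e+01  1.51717581e-02
 -5.46731331e+01 -1.01111816e+02]
TCP [0.62797656 0.35074034 0.14656503] ([-46.54, -17.09, -37.01], [0.33, -3.61, 55.5])
TCP [0.62797656 0.35074034 0.08956503] ([-46.54, -17.09, -37.01], [6.03, -3.56, 55.5])
```

View pics/f.png

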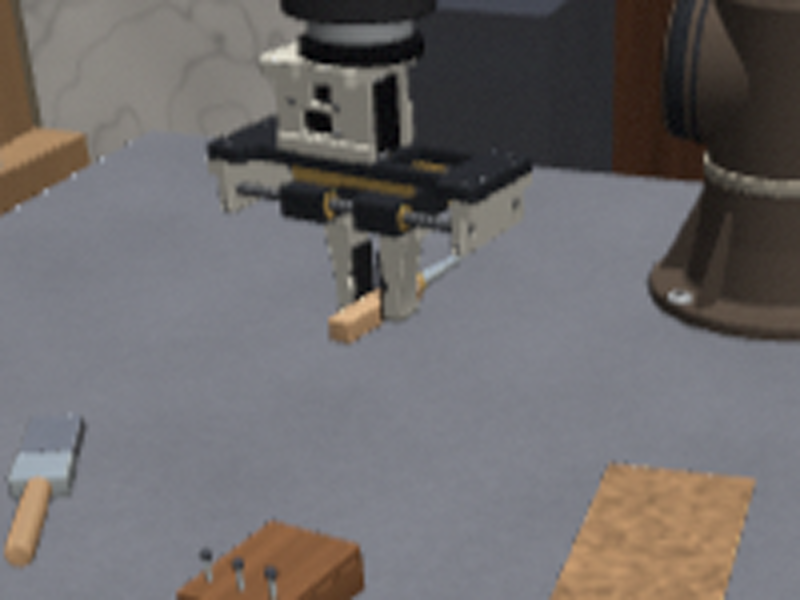

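Request:
{"api": "servo_tool", "payload": {"deltas": [[[-46.5,-17.1,-37],[0.3,-3.6,55.5],0],[[-46.5,-17.1,-37],[0.3,-3.6,55.5],0],[[-46.5,-17.1,-37],[0.3,-3.6,55.5],0],[[-46.5,-17.1,-37],[0.3,-3.6,55.5],0],[[-46.5,-17.1,-37],[0.3,-3.6,55.5],0]]}}

```text
clock: 7.85
tool_pos: [0.5486, 0.0559, 0.143]
orientation: [-81.9, 61.8, 30.5]
force: [0.3, 1.7, -1.1]
opening: 0.0157
```

```bash
python3 n.py .628 .3507 .1465 38 40
```

```text
t 7.85 p [0.5486 0.0559 0.143 ] F [ 0.3  1.7 -1.1] open 0.0157
([-14.26, -5.04, -11.47], [10.0, -16.18, 23.88])
```

Request:
{"api": "servo_tool", "payload": {"deltas": [[[-14.3,-5,-11.5],[10,-16.2,23.9],0],[[-14.3,-5,-11.5],[10,-16.2,23.9],0],[[-14.3,-5,-11.5],[10,-16.2,23.9],0],[[-14.3,-5,-11.5],[10,-16.2,23.9],0],[[-14.3,-5,-11.5],[10,-16.2,23.9],0]]}}

```text
clock: 8.35
tool_pos: [0.6065, 0.2414, 0.1429]
orientation: [-89.3, 50.1, 38.8]
force: [2.0, -3.0, 0.2]
opening: 0.0155
```

```bash
python3 n.py .628 .3507 .1265 38 40
```

```text
t 8.35 p [0.6065 0.2414 0.1429] F [ 2.  -3.   0.2] open 0.0155
([-0.07, 0.5, -0.12], [6.72, -5.4, 7.24])
```

Request:
{"api": "servo_tool", "payload": {"deltas": [[[0,0.5,0],[6.7,-5.4,7.2],0],[[0,0.5,0],[6.7,-5.4,7.2],0],[[0,0.5,0],[6.7,-5.4,7.2],0],[[0,0.5,0],[6.7,-5.4,7.2],0],[[0,0.5,0],[6.7,-5.4,7.2],0]]}}

```text
clock: 8.85
tool_pos: [0.6393, 0.3361, 0.124]
orientation: [-86.0, 50.3, 43.1]
force: [-0.6, 0.1, -0.3]
opening: 0.0156
```

```bash
python3 n.py .628 .3507 .0896 38 40; python3 - <<'E'
from g import *
o,p,R0=cur(); tip=p+R0@np.array([-.0055,.107,0]); print('pred tip',tip)
a=snap('top','x.png'); b=snap('scene','y.png')
for s in(a,b): print(proj(s,tip))
A=cv2.resize(a['image'][205:285,130:210],None,fx=5,fy=5,interpolation=cv2.INTER_CUBIC)
u,v=proj(b,tip).astype(int); print('off',u-40,v-40)
B=cv2.resize(b['image'][v-40:v+40,u-40:u+40],None,fx=5,fy=5,interpolation=cv2.INTER_CUBIC)
save(np.concatenate([A,B],1),'t1.png')
E
```

```text
t 8.85 p [0.6393 0.3361 0.124 ] F [-0.6  0.1 -0.3] open 0.0156
([-0.09, 3.27, -0.4], [2.75, 2.19, 1.69])
pred tip [0.57171488 0.28310178 0.06001081]
[160.82848171 247.4222703 ]
[402.95450888 209.06917955]
off 362 169
```

View pics/t1.png

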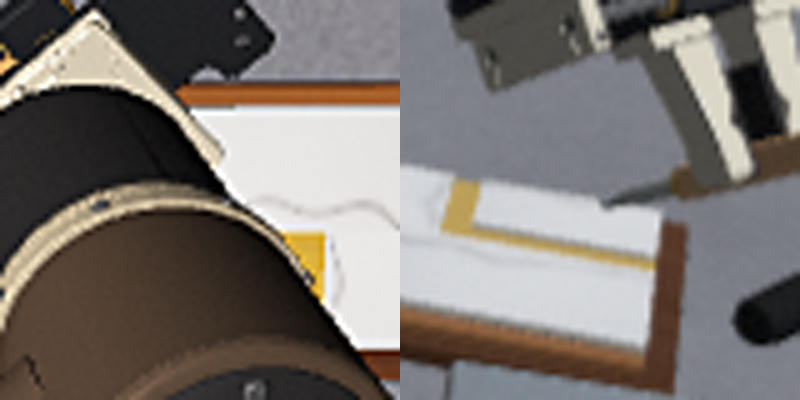

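```bash
cat > k.py <<'E'
from g import *
s=np.load('scene.npz'); th=np.radians(-3.684); c,n=np.cos(th),np.sin(th); M=np.array([[c,-n],[n,c]]); t=np.array([.6115,.2327])
off=np.array([362,169])
def T(x,y,z): return ((proj(s,[*(M@[x,y]+t),z])-off+.5)*5-.5+[400,0]).round(0)
for q in[(-.062,.075,.022),(-.048,.075,.025),(-.062,.075,.025),(-.105,-.013,.022),(-.105,-.027,.022),(-.048,-.027,.022),(-.048,-.027,.025),(-.062,-.013,.022),(.015,.075,.025),(-.105,.075,.025)]: print(q,T(*q))
E
python3 k.py; python3 n.py .628 .3507 .1050 38 40
```

```text
(-0.062, 0.075, 0.022) [654. 259.]
(-0.048, 0.075, 0.025) [654. 270.]
(-0.062, 0.075, 0.025) [655. 254.]
(-0.105, -0.013, 0.022) [481. 183.]
(-0.105, -0.027, 0.022) [453. 178.]
(-0.048, -0.027, 0.022) [437. 235.]
(-0.048, -0.027, 0.025) [438. 230.]
(-0.062, -0.013, 0.022) [469. 226.]
(0.015, 0.075, 0.025) [645. 344.]
(-0.105, 0.075, 0.025) [660. 209.]
t 8.95 p [0.6397 0.3357 0.1251] F [ 0.5  0.  -0.5] open 0.0154
([-0.12, 3.24, -0.31], [1.66, 1.29, 1.81])
```

Request:
{"api": "servo_tool", "payload": {"deltas": [[[0,3.2,-0.3],[1.6,1.3,1.8],0],[[0,3.2,-0.3],[1.6,1.3,1.8],0],[[0,3.2,-0.3],[1.6,1.3,1.8],0],[[0,3.2,-0.3],[1.6,1.3,1.8],0],[[0,3.2,-0.3],[1.6,1.3,1.8],0]]}}

```text
clock: 9.45
tool_pos: [0.6384, 0.337, 0.1019]
orientation: [-86.2, 49.5, 42.8]
force: [-0.4, 0.0, -1.2]
opening: 0.0157
```

```bash
cat > q.py <<'E'
import sys
from g import *
# q.py x y h [yaw tilt]: ball centre to x,y, height h mm above floor
x,y,h=map(float,sys.argv[1:4]); yaw,tilt=(map(float,sys.argv[4:6]) if len(sys.argv)>4 else (38,40))
o,p,R0=cur(); L=np.array([-.0055,.107,0]); print('t',o['clock'],'F',np.round(o['force'],1),'ball',(p+R0@L).round(4),'open',round(o['opening'],4))
Rm=Rt(yaw,tilt); print(delta(p,R0,np.array([x,y,.022+h/1000])-Rm@L,Rm)); print('1mm down',(R0.T@[0,0,-.1]).round(3), 'yaw/tilt', np.degrees([np.arctan2(-R0[1,1],-R0[0,1]),np.arcsin(-R0[2,1])]).round(1))
E
python3 q.py .5606 .2981 6
```

```text
t 9.45 F [-0.4  0.  -1.2] ball [0.5715 0.2846 0.0367] open 0.0157
([-0.08, 3.12, 0.39], [0.82, 0.59, 1.68])
1mm down [ 0.076  0.065 -0.004] yaw/tilt [37.9 40.4]
```

```bash
python3 -c "
from g import *
o,p,R0=cur(); print(o['joint_pos'].round(1))"
```

```text
[ 42.8  17.9 -31.4 -13.9  -0.2 -79.8]
```

```bash
python3 q.py .56 .27 90 38 20
```

```text
t 9.45 F [-0.4  0.  -1.2] ball [0.5715 0.2846 0.0367] open 0.0157
([0.46, 3.11, 20.39], [-3.22, -2.65, -0.28])
1mm down [ 0.076  0.065 -0.004] yaw/tilt [37.9 40.4]
```

Request:
{"api": "servo_tool", "payload": {"deltas": [[[0,0,0],[-2,-2,0],0],[[0,0,7],[-3.2,-2.6,-0.3],0],[[0,1,14],[-3.2,-2.6,-0.3],0],[[0,3,20],[-3.2,-2.6,-0.3],0],[[0,3,20],[-3.2,-2.6,-0.3],0]]}}

```text
clock: 9.95
tool_pos: [0.6432, 0.3348, 0.1458]
orientation: [-90.9, 69.5, 37.6]
force: [-0.3, -0.5, -2.0]
opening: 0.0158
```

```bash
python3 q.py .56 .28 60 122 22;  python3 q.py .56 .28 50 122 40; python3 -c "
from g import *
print(cur()[0]['joint_pos'].round(1))"
```

```text
t 9.95 F [-0.3 -0.5 -2. ] ball [0.5633 0.271  0.1135] open 0.0158
([-77.73, -30.51, -1.47], [-0.43, 9.2, 10.97])
1mm down [0.094 0.035 0.001] yaw/tilt [38.6 20.5]
t 9.95 F [-0.3 -0.5 -2. ] ball [0.5633 0.271  0.1135] open 0.0158
([-72.31, -42.47, -16.15], [-2.32, 8.69, 9.39])
1mm down [0.094 0.035 0.001] yaw/tilt [38.6 20.5]
[ 44.   18.1 -19.3   4.2 -32.3 -98.6]
```

Request:
{"api": "servo_tool", "payload": {"deltas": [[[-72,-42,-16],[-2.3,8.7,9.4],0],[[-72,-42,-16],[-2.3,8.7,9.4],0],[[-72,-42,-16],[-2.3,8.7,9.4],0],[[-72,-42,-16],[-2.3,8.7,9.4],0],[[-72,-42,-16],[-2.3,8.7,9.4],0]]}}

```text
clock: 10.45
tool_pos: [0.5134, 0.3518, 0.1367]
orientation: [-82.7, 61.4, 81.3]
force: [0.1, -0.9, -1.0]
opening: 0.016
```

```bash
 python3 q.py .56 .28 50 122 40; python3 -c "
from g import *
print(cur()[0]['joint_pos'].round(1))"
```

```text
t 10.45 F [ 0.1 -0.9 -1. ] ball [0.4854 0.2591 0.0907] open 0.016
([-40.89, -23.8, -9.49], [0.05, -0.09, -0.11])
1mm down [ 0.088  0.047 -0.006] yaw/tilt [73.  28.4]
[ 38.5  13.1 -17.4 -29.4 -41.6 -35.4]
```

Request:
{"api": "servo_tool", "payload": {"deltas": [[[-41,-24,-9.5],[0,0,0],0],[[-41,-24,-9.5],[0,0,0],0],[[-41,-24,-9.5],[0,0,0],0],[[-41,-24,-9.5],[0,0,0],0],[[-41,-24,-9.5],[0,0,0],0]]}}

```text
clock: 10.95
tool_pos: [0.5138, 0.3503, 0.1366]
orientation: [-88.4, 51.3, 117.3]
force: [0.7, 1.1, -0.2]
opening: 0.0157
```

```bash
 python3 q.py .5606 .2981 20 122 40; python3 -c "
from g import *
print(cur()[0]['joint_pos'].round(1))"
```

```text
t 10.95 F [ 0.7  1.1 -0.2] ball [0.551  0.2717 0.074 ] open 0.0157
([-5.25, -3.0, -1.23], [3.43, 0.49, -1.08])
1mm down [ 0.078  0.063 -0.002] yaw/tilt [115.2  38.7]
[ 25.8  25.2  -0.  -41.3 -71.5  15.9]
```

Now come over seam0 and check the tip.

Request:
{"api": "servo_tool", "payload": {"deltas": [[[-5.2,-3,-1.2],[3,0.1,-1.1],0],[[-5.2,-3,-1.2],[3.4,0.5,-1.1],0],[[-5.2,-3,-1.2],[3.4,0.5,-1.1],0],[[-5.2,-3,-1.2],[3.4,0.5,-1.1],0],[[-5.2,-3,-1.2],[3.4,0.5,-1.1],0]]}}

```text
clock: 11.45
tool_pos: [0.5157, 0.3702, 0.1081]
orientation: [-90.1, 50.1, 121.8]
force: [-0.4, 0.1, -1.2]
opening: 0.0157
```

```bash
python3 q.py .5606 .2981 6 122 40; python3 - <<'E'
from g import *
o,p,R0=cur(); tip=p+R0@np.array([-.0055,.107,0])
a=snap('top','x.png'); b=snap('scene','y.png'); O=[];
for s in(a,b):
    u,v=proj(s,tip); o=np.array([int(u)-33,int(v)-33]); print('pred px',(np.array([u,v])-o+.5)*6-.5)
    sm=(proj(s,[.5606,.2981,.022])-o+.5)*6-.5; print('seam0',sm)
    O.append(cv2.resize(s['image'][o[1]:o[1]+66,o[0]:o[0]+66],None,fx=6,fy=6,interpolation=cv2.INTER_CUBIC)); print(o)
save(np.concatenate(O,1),'t2.png')
E
```

```text
t 11.45 F [-0.4  0.1 -1.2] ball [0.561  0.2976 0.0437] open 0.0157
([-0.02, -0.11, -0.09], [1.23, 0.96, 0.02])
1mm down [0.077 0.064 0.   ] yaw/tilt [122.   39.9]
pred px [205.36717679 206.39149487]
seam0 [219.9282835  212.99912102]
[123 219]
pred px [201.06980204 203.30689694]
seam0 [192.36348864 248.45633234]
[375 180]
```

View pics/t2.png

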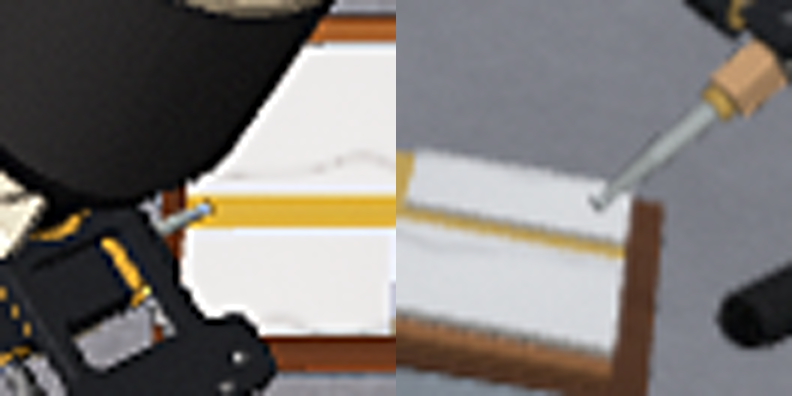

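Request:
{"api": "servo_tool", "payload": {"deltas": [[[0,0,0],[0.6,0.5,0],0],[[0,0,0],[1.1,0.85,0],0],[[0,0,0],[1.23,0.96,0],0],[[0,0,0],[1.23,0.96,0],0],[[0,0,0],[1.23,0.96,0],0]]}}

```text
clock: 12.05
tool_pos: [0.5155, 0.3708, 0.0925]
orientation: [-90.1, 50.1, 121.9]
force: [-0.0, 0.2, -1.5]
opening: 0.016
```

```bash
python3 q.py .561 .2981 3.5 122 40; python3 -c "
from g import *
for i in range(3): print(ctrl.get_obs()['force'].round(2))"
```

```text
t 12.05 F [-0.   0.2 -1.5] ball [0.5609 0.2982 0.028 ] open 0.016
([-0.0, -0.1, -0.07], [0.17, 0.17, -0.0])
1mm down [0.077 0.064 0.   ] yaw/tilt [122.   39.9]
[-0.03  0.17 -1.46]
[-0.03  0.17 -1.46]
[-0.03  0.17 -1.46]
```

Ball about 3 mm above contact. Step down and watch the force.

Request:
{"api": "servo_tool", "payload": {"deltas": [[[0,0,0],[0.08,0.06,0],0],[[0,0,0],[0.12,0.1,0],0],[[0,0,0],[0.15,0.13,0],0],[[0,0,0],[0.15,0.13,0],0]]}}

```text
clock: 12.45
tool_pos: [0.5155, 0.3708, 0.0904]
orientation: [-90.1, 50.1, 121.9]
force: [-0.0, -0.1, -0.6]
opening: 0.0156
```

Request:
{"api": "servo_tool", "payload": {"deltas": [[[0,0,0],[0.05,0.04,0],0],[[0,0,0],[0.08,0.06,0],0],[[0,0,0],[0.08,0.06,0],0]]}}

```text
clock: 12.75
tool_pos: [0.5155, 0.3709, 0.0894]
orientation: [-90.1, 50.1, 121.9]
force: [0.4, 1.0, -1.0]
opening: 0.0156
```

```bash
python3 q.py .561 .2981 3 122 40
```

```text
t 12.75 F [ 0.4  1.  -1. ] ball [0.5608 0.2983 0.0249] open 0.0156
([-0.01, -0.09, -0.07], [-0.03, 0.01, -0.0])
1mm down [0.077 0.064 0.   ] yaw/tilt [122.   39.9]
```

Request:
{"api": "servo_tool", "payload": {"deltas": [[[0,0,0],[0.05,0.04,0],0],[[0,0,0],[0.05,0.04,0],0],[[0,0,0],[0.05,0.04,0],0]]}}

```text
clock: 13.05
tool_pos: [0.5155, 0.3709, 0.0888]
orientation: [-90.1, 50.1, 121.9]
force: [0.1, 0.2, -0.9]
opening: 0.0158
```

Request:
{"api": "servo_tool", "payload": {"deltas": [[[0,0,0],[0.04,0.03,0],0],[[0,0,0],[0.04,0.03,0],0],[[0,0,0],[0.04,0.03,0],0]]}}

```text
clock: 13.35
tool_pos: [0.5155, 0.371, 0.0884]
orientation: [-90.1, 50.1, 121.8]
force: [0.5, 0.6, 0.1]
opening: 0.0155
```

Request:
{"api": "servo_tool", "payload": {"deltas": [[[0,0,0],[0.03,0.025,0],0],[[0,0,0],[0.03,0.025,0],0],[[0,0,0],[0.03,0.025,0],0]]}}

```text
clock: 13.65
tool_pos: [0.5155, 0.3711, 0.0881]
orientation: [-90.1, 50.1, 121.8]
force: [-0.7, 0.9, 0.4]
opening: 0.0155
```

```bash
python3 q.py .5585 .2662 2 122 40; python3 -c "
from g import *
print(ctrl.get_obs()['force'])
s=snap('scene','x.png'); print(ctrl.get_obs()['force'])
s=snap('scene','x.png'); print(ctrl.get_obs()['force'])
s=snap('scene','x.png'); print(ctrl.get_obs()['force'])"
```

```text
t 13.65 F [-0.7  0.9  0.4] ball [0.5608 0.2985 0.0237] open 0.0155
([0.01, -0.1, -0.06], [-1.72, 1.99, 1.91])
1mm down [0.077 0.064 0.   ] yaw/tilt [122.   39.9]
[-0.69983999  0.94531295  0.36980419]
[-0.12026581  0.29441094  1.54109758]
[-0.50462995  0.9729286   1.79017419]
[-0.67102177  0.85036183  0.66376178]
```

```bash
cat > r.py <<'E'
import sys
from g import *
S=np.array([[.5607,.2981],[.5554,.2163],[.5155,.2189]])
o,p,R0=cur(); L=np.array([-.0055,.107,0]); b=p+R0@L
k=int(sys.argv[1]); h=float(sys.argv[2])/1000; a,e=S[k],S[k+1]; d=(e-a)/np.linalg.norm(e-a)
s=(b[:2]-a)@d; off=(b[:2]-a)@[-d[1],d[0]]; print('t',o['clock'],'F',o['force'].round(1),'ball',b.round(4),'s mm',round(s*1e3,1),'of',round(np.linalg.norm(e-a)*1e3,1),'off',round(off*1e3,2),'open',round(o['opening'],4))
for st in map(float,sys.argv[3:]):
    t=np.array([*(a+d*(s+st/1000)),.022+h]); print(st,(R0.T@(t-b)*100).round(2))
E
python3 r.py 0 1.7 3 6 9 12 15
```

```text
t 13.8 F [-0.7  0.9  0.7] ball [0.5608 0.2985 0.0236] s mm -0.4 of 82.0 off 0.11 open 0.0156
3.0 [-0.16  0.18  0.18]
6.0 [-0.32  0.36  0.36]
9.0 [-0.47  0.55  0.53]
12.0 [-0.63  0.74  0.71]
15.0 [-0.79  0.92  0.88]
```

Request:
{"api": "servo_tool", "payload": {"deltas": [[[0,0,0],[-0.14,0.195,0.18],0],[[0,0,0],[-0.3,0.375,0.36],0],[[0,0,0],[-0.45,0.565,0.53],0],[[0,0,0],[-0.61,0.755,0.71],0],[[0,0,0],[-0.77,0.935,0.88],0]]}}

```text
clock: 14.3
tool_pos: [0.5145, 0.3559, 0.0881]
orientation: [-90.2, 50.1, 121.8]
force: [-0.4, 2.0, 1.4]
opening: 0.0157
```

```bash
python3 r.py 0 1.6 3 6 9 12 15
```

```text
t 14.3 F [-0.4  2.   1.4] ball [0.5599 0.2834 0.0236] s mm 14.7 of 82.0 off 0.12 open 0.0157
3.0 [-0.15  0.18  0.18]
6.0 [-0.31  0.37  0.36]
9.0 [-0.46  0.56  0.53]
12.0 [-0.62  0.74  0.71]
15.0 [-0.78  0.93  0.88]
```

Request:
{"api": "servo_tool", "payload": {"deltas": [[[0,0,0],[-0.14,0.195,0.18],0],[[0,0,0],[-0.3,0.375,0.36],0],[[0,0,0],[-0.45,0.565,0.53],0],[[0,0,0],[-0.61,0.755,0.71],0],[[0,0,0],[-0.77,0.935,0.88],0]]}}

```text
clock: 14.8
tool_pos: [0.5135, 0.3408, 0.0881]
orientation: [-90.2, 50.1, 121.8]
force: [-0.3, 4.0, 3.0]
opening: 0.0156
```

Request:
{"api": "servo_tool", "payload": {"deltas": [[[0,0,0],[-0.14,0.195,0.18],0],[[0,0,0],[-0.3,0.375,0.36],0],[[0,0,0],[-0.45,0.565,0.53],0],[[0,0,0],[-0.61,0.755,0.71],0],[[0,0,0],[-0.77,0.935,0.88],0]]}}

```text
clock: 15.3
tool_pos: [0.5123, 0.3256, 0.0879]
orientation: [-90.2, 50.0, 121.8]
force: [0.2, 3.2, 4.2]
opening: 0.0154
```

```bash
python3 r.py 0 1.5 3 6 9 12 15
```

```text
t 15.3 F [0.2 3.2 4.2] ball [0.5577 0.2531 0.0234] s mm 45.1 of 82.0 off -0.09 open 0.0154
3.0 [-0.16  0.19  0.17]
6.0 [-0.32  0.37  0.34]
9.0 [-0.48  0.56  0.52]
12.0 [-0.63  0.75  0.69]
15.0 [-0.79  0.93  0.87]
```

Request:
{"api": "servo_tool", "payload": {"deltas": [[[0,0,0],[-0.18,0.175,0.175],0],[[0,0,0],[-0.34,0.355,0.35],0],[[0,0,0],[-0.495,0.545,0.525],0],[[0,0,0],[-0.65,0.735,0.7],0],[[0,0,0],[-0.81,0.915,0.875],0]]}}

```text
clock: 15.8
tool_pos: [0.5113, 0.3103, 0.0882]
orientation: [-90.2, 50.1, 121.8]
force: [-0.1, 2.6, 2.3]
opening: 0.0155
```

```bash
python3 r.py 0 1.6 3 6 9 12 15 18 21 22
```

```text
t 15.8 F [-0.1  2.6  2.3] ball [0.5567 0.2378 0.0237] s mm 60.5 of 82.0 off -0.09 open 0.0155
3.0 [-0.15  0.2   0.17]
6.0 [-0.31  0.38  0.34]
9.0 [-0.47  0.57  0.52]
12.0 [-0.62  0.76  0.69]
15.0 [-0.78  0.94  0.87]
18.0 [-0.94  1.13  1.04]
21.0 [-1.1   1.32  1.22]
22.0 [-1.15  1.38  1.27]
```

Request:
{"api": "servo_tool", "payload": {"deltas": [[[0,0,0],[-0.155,0.19,0.17],0],[[0,0,0],[-0.315,0.375,0.34],0],[[0,0,0],[-0.475,0.565,0.52],0],[[0,0,0],[-0.625,0.755,0.69],0],[[0,0,0],[-0.785,0.935,0.87],0]]}}

```text
clock: 16.3
tool_pos: [0.5104, 0.2951, 0.0882]
orientation: [-90.2, 50.1, 121.8]
force: [-0.3, 2.0, 1.9]
opening: 0.0155
```

```bash
python3 r.py 0 1.6 2 4 6 7
```

```text
t 16.3 F [-0.3  2.   1.9] ball [0.5557 0.2225 0.0237] s mm 75.7 of 82.0 off -0.06 open 0.0155
2.0 [-0.1   0.13  0.11]
4.0 [-0.21  0.26  0.23]
6.0 [-0.31  0.38  0.34]
7.0 [-0.36  0.44  0.4 ]
```

Request:
{"api": "servo_tool", "payload": {"deltas": [[[0,0,0],[-0.1,0.13,0.11],0],[[0,0,0],[-0.21,0.26,0.23],0],[[0,0,0],[-0.33,0.4,0.36],0],[[0,0,0],[-0.33,0.4,0.36],0]]}}

```text
clock: 16.7
tool_pos: [0.5102, 0.2882, 0.0879]
orientation: [-90.1, 50.1, 121.8]
force: [0.4, 1.1, 1.4]
opening: 0.0155
```

```bash
python3 r.py 1 1.6 3 6 9 12 15
```

```text
t 16.7 F [0.4 1.1 1.4] ball [0.5555 0.2156 0.0235] s mm -0.1 of 40.0 off 0.74 open 0.0155
3.0 [ 0.14 -0.19  0.2 ]
6.0 [ 0.25 -0.32  0.44]
9.0 [ 0.37 -0.46  0.69]
12.0 [ 0.48 -0.59  0.93]
15.0 [ 0.59 -0.73  1.18]
```

Request:
{"api": "servo_tool", "payload": {"deltas": [[[0,0,0],[0.14,-0.18,0.2],0],[[0,0,0],[0.25,-0.32,0.44],0],[[0,0,0],[0.37,-0.45,0.69],0],[[0,0,0],[0.48,-0.58,0.93],0],[[0,0,0],[0.59,-0.72,1.18],0]]}}

```text
clock: 17.2
tool_pos: [0.4949, 0.2898, 0.088]
orientation: [-90.1, 50.1, 121.8]
force: [0.2, 0.0, 0.6]
opening: 0.0156
```

```bash
python3 r.py 1 1.6 3 6 9 12 15
```

```text
t 17.2 F [0.2 0.  0.6] ball [0.5402 0.2172 0.0236] s mm 15.2 of 40.0 off 0.09 open 0.0156
3.0 [ 0.11 -0.14  0.24]
6.0 [ 0.23 -0.28  0.48]
9.0 [ 0.34 -0.41  0.73]
12.0 [ 0.45 -0.54  0.97]
15.0 [ 0.56 -0.68  1.21]
```

Request:
{"api": "servo_tool", "payload": {"deltas": [[[0,0,0],[0.13,-0.12,0.24],0],[[0,0,0],[0.25,-0.26,0.48],0],[[0,0,0],[0.36,-0.39,0.73],0],[[0,0,0],[0.47,-0.52,0.97],0],[[0,0,0],[0.58,-0.66,1.21],0]]}}

```text
clock: 17.7
tool_pos: [0.4798, 0.2908, 0.0878]
orientation: [-90.1, 50.1, 121.8]
force: [1.6, -0.2, 0.4]
opening: 0.0161
```

```bash
python3 r.py 1 1.5 3 6 9 10
```

```text
t 17.7 F [ 1.6 -0.2  0.4] ball [0.5251 0.2182 0.0233] s mm 30.3 of 40.0 off 0.07 open 0.0161
3.0 [ 0.1  -0.15  0.24]
6.0 [ 0.22 -0.28  0.48]
9.0 [ 0.33 -0.42  0.73]
10.0 [ 0.36 -0.46  0.81]
```

Request:
{"api": "servo_tool", "payload": {"deltas": [[[0,0,0],[0.13,-0.12,0.24],0],[[0,0,0],[0.25,-0.25,0.48],0],[[0,0,0],[0.36,-0.39,0.73],0],[[0,0,0],[0.39,-0.43,0.81],0],[[0,0,0],[0.39,-0.43,0.81],0]]}}

```text
clock: 18.2
tool_pos: [0.4695, 0.2916, 0.0876]
orientation: [-90.1, 50.1, 121.9]
force: [-0.1, 0.4, 1.6]
opening: 0.0155
```

```bash
python3 r.py 1 1.5 0;  python3 -c "
from h import *
s=snap('scene','z.png',(340,150,440,240),6); print((proj(s,[.5155,.2189,.025])-[340,150]+.5)*6)"
```

```text
t 18.2 F [-0.1  0.4  1.6] ball [0.5148 0.219  0.0232] s mm 40.7 of 40.0 off -0.08 open 0.0155
0.0 [-0.03 -0.01  0.  ]
[210.58573611 336.51483535]
```

View pics/z.png

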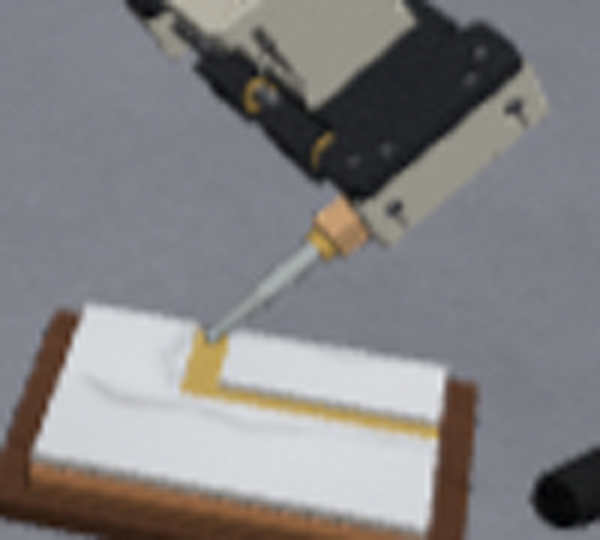

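Request:
{"api": "servo_tool", "payload": {"deltas": [[[0,0,0],[-1.5,-1.25,0],0],[[0,0,0],[-4,-3.3,0],0],[[0,0,0],[-6.2,-5.1,0],0],[[0,0,0],[-6.2,-5.1,0],0],[[0,0,0],[-6.2,-5.1,0],0]]}}

```text
clock: 18.75
tool_pos: [0.4699, 0.2911, 0.1695]
orientation: [-90.3, 50.1, 121.7]
force: [-0.1, -0.5, -0.8]
opening: 0.0157
```

```bash
python3 n.py .50 .18 .16 60 0; python3 n.py .5125 .002 .12 3 0
```

```text
t 18.75 p [0.4699 0.2911 0.1695] F [-0.1 -0.5 -0.8] open 0.0157
([59.38, 21.38, 35.98], [-6.35, 9.05, 3.33])
t 18.75 p [0.4699 0.2911 0.1695] F [-0.1 -0.5 -0.8] open 0.0157
([113.37, 41.04, 24.44], [-13.41, 23.7, 11.7])
```

Request:
{"api": "servo_tool", "payload": {"deltas": [[[59.4,21.4,36],[-6.3,9,3.3],0],[[59.4,21.4,36],[-6.3,9,3.3],0],[[59.4,21.4,36],[-6.3,9,3.3],0],[[59.4,21.4,36],[-6.3,9,3.3],0],[[59.4,21.4,36],[-6.3,9,3.3],0]]}}

```text
clock: 19.25
tool_pos: [0.4996, 0.1794, 0.1595]
orientation: [-71.1, 73.0, 103.2]
force: [0.2, 0.3, -0.3]
opening: 0.0156
```

```bash
python3 n.py .50 .16 .16 50 0; python3 n.py .5125 .002 .10 3 0
```

```text
t 19.25 p [0.4996 0.1794 0.1595] F [ 0.2  0.3 -0.3] open 0.0156
([34.01, 10.15, 13.95], [-0.61, 1.84, -0.2])
t 19.25 p [0.4996 0.1794 0.1595] F [ 0.2  0.3 -0.3] open 0.0156
([80.63, 15.94, 9.38], [0.55, 18.44, -3.37])
```

Request:
{"api": "servo_tool", "payload": {"deltas": [[[80.6,15.9,9.4],[0.5,18.4,-3.4],0],[[80.6,15.9,9.4],[0.5,18.4,-3.4],0],[[80.6,15.9,9.4],[0.5,18.4,-3.4],0],[[80.6,15.9,9.4],[0.5,18.4,-3.4],0],[[80.6,15.9,9.4],[0.5,18.4,-3.4],0]]}}

```text
clock: 19.75
tool_pos: [0.5106, -0.0016, 0.0978]
orientation: [-47.8, 81.3, 83.9]
force: [-0.9, 0.6, -0.8]
opening: 0.0157
```

```bash
python3 n.py .5125 .002 .08 3 0
```

```text
t 19.75 p [ 0.5106 -0.0016  0.0978] F [-0.9  0.6 -0.8] open 0.0157
([38.57, 7.77, 4.21], [1.82, -0.18, -0.04])
```

Request:
{"api": "servo_tool", "payload": {"deltas": [[[38.6,7.8,4.2],[0,-0.2,0],0],[[38.6,7.8,4.2],[0,-0.2,0],0],[[38.6,7.8,4.2],[0,-0.2,0],0],[[38.6,7.8,4.2],[0,-0.2,0],0],[[38.6,7.8,4.2],[0,-0.2,0],0]]}}

```text
clock: 20.25
tool_pos: [0.511, -0.0004, 0.0972]
orientation: [133.9, 89.8, -133.5]
force: [0.1, -0.0, 0.0]
opening: 0.0156
```

```bash
python3 n.py .5125 .002 .015 3 0
```

```text
t 20.25 p [ 5.11e-01 -4.00e-04  9.72e-02] F [ 0.1 -0.   0. ] open 0.0156
([-0.37, -0.13, -0.14], [8.22, -0.18, 0.25])
```

Request:
{"api": "servo_tool", "payload": {"deltas": [[[0,0,0],[3,-0.1,0.2],0],[[0,0,0],[6,-0.2,0.2],0],[[0,0,0],[8.2,-0.2,0.2],0],[[0,0,0],[8.2,-0.2,0.2],0],[[0,0,0],[8.2,-0.2,0.2],0]]}}

```text
clock: 20.75
tool_pos: [0.5122, 0.0012, 0.0149]
orientation: [125.1, 89.7, -142.3]
force: [0.8, 0.4, 0.1]
opening: 0.016
```

```bash
python3 n.py .5125 .002 .0065 3 0;python3 -c "
from h import *
s=snap('scene','w.png',(230,150,350,240),6)"
```

```text
t 20.75 p [0.5122 0.0012 0.0149] F [0.8 0.4 0.1] open 0.016
([-0.37, -0.18, -0.26], [0.84, -0.04, 0.08])
```

View pics/w.png

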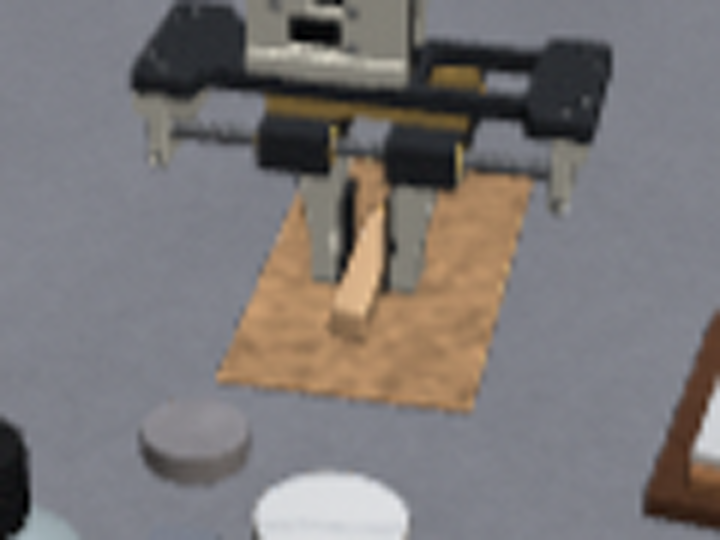

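Request:
{"api": "servo_tool", "payload": {"deltas": [[[0,0,0],[0.4,0,0],0],[[0,0,0],[0.7,0,0],0],[[0,0,0],[0.8,0,0],0],[[0,0,0],[0.8,0,0],0]]}}

```text
clock: 21.2
tool_pos: [0.513, 0.0014, 0.0079]
orientation: [137.3, 89.8, -130.1]
force: [-0.4, 0.2, -0.3]
opening: 0.0158
```

Request:
{"api": "servo_tool", "payload": {"deltas": [[[0,0,0],[0.06,0,0],0],[[0,0,0],[0.06,0,0],0],[[0,0,0],[0.06,0,0],0]]}}

```text
clock: 21.5
tool_pos: [0.513, 0.0014, 0.0074]
orientation: [138.0, 89.8, -129.4]
force: [0.2, -0.5, -0.9]
opening: 0.0158
```

Request:
{"api": "servo_tool", "payload": {"deltas": [[[0,0,0],[0.1,0,0],0],[[0,0,0],[0.1,0,0],0],[[0,0,0],[0.1,0,0],0]]}}

```text
clock: 21.8
tool_pos: [0.513, 0.0014, 0.0063]
orientation: [136.8, 89.8, -130.5]
force: [0.1, -0.3, -0.7]
opening: 0.0155
```

Request:
{"api": "servo_tool", "payload": {"deltas": [[[0,0,0],[0.06,0,0],0],[[0,0,0],[0.06,0,0],0],[[0,0,0],[0.06,0,0],0]]}}

```text
clock: 22.1
tool_pos: [0.513, 0.0014, 0.0061]
orientation: [139.9, 89.8, -127.4]
force: [-2.1, 0.2, 4.6]
opening: 0.016
```

Request:
{"api": "servo_tool", "payload": {"deltas": [[[0,0,0],[0,0,0],1.8],[[0,0,0],[0,0,0],3],[[0,0,0],[0,0,0],4],[[0,0,0],[0,0,0],4],[[0,0,0],[0,0,0],4]]}}

```text
clock: 22.6
tool_pos: [0.513, 0.0014, 0.0061]
orientation: [139.4, 89.8, -128.0]
force: [-1.0, -0.5, 0.2]
opening: 0.039
```

Request:
{"api": "servo_tool", "payload": {"deltas": [[[0,0,0],[-2,0,0],4],[[0,0,0],[-6,0,0],4],[[0,0,0],[-11,0,0],4],[[0,0,0],[-15,0,0],4],[[0,0,0],[-15,0,0],4]]}}

```text
clock: 23.1
tool_pos: [0.5167, 0.0026, 0.1621]
orientation: [-95.1, 89.6, -2.4]
force: [0.7, 0.6, -1.0]
opening: 0.0405
```

```bash
python3 -c "
from h import *
s=snap('scene','v.png',None,1.4)"
```

```text
(no output)
```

View pics/v.png

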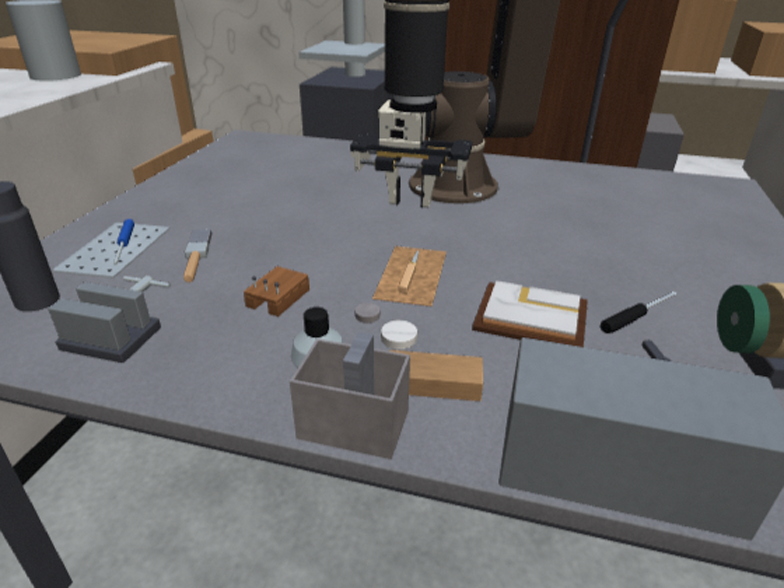

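The burnisher lies flat on the mat (around pixel 410,272), the gripper is clear above it, and everything else is where it was. I'm handing the job in.

```bash
python3 -c "
from plant import ctrl
print(ctrl.get_obs()['qvel'].round(2)); print(ctrl.close_job())"
```

```text
[-0.02  2.63 -3.55 -1.13  1.64  0.07]
the job is handed in; nothing more can be done
None
```

I finished the job and handed it in at about 23 s. I viewed 11 pictures, one over the budget of 10.

- **Drawing out:** I pulled the burnisher from the block by its shank, laid it on the bench about 5 cm clear of the block, let go, and picked it up again by the handle.
- **Tracing the joint:** I ran the tip from the end of the long leg, round the corner, to the end of the short leg at about 3 cm/s. The pressure was roughly 1.5–5 N, highest about midway along the long leg. By arm position the tip kept within about 0.8 mm of the joint's centre line. A picture at the finish showed it in the brass at the end of the short leg.
- **Laying down:** I laid it flat on the cork mat and let go. The last picture shows it whole on the mat, with the gripper about 15 cm above it. The other things appear where they started, but I checked that by eye only.

**Discrepancies:**
- **First shank grip:** it was too high, so I opened the fingers and gripped again 4 mm lower.
- **First tool angle at the tablet:** it put the fifth joint on its range limit. I lifted and turned the tool to another heading before starting the trace.
- **Tip height:** during the trace the worked-out tip centre was 1.3–1.8 mm lower than floor contact should give. I put this down to calibration error or a slight turn of the handle in the grip. The force readings were what told me the tip was touching.
- **At hand-in:** the arm still had a small leftover speed, under 4 degrees/s, well clear of everything.

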